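Rap a stuck plaster casting out of its mould

TASK

A plaster casting is stuck inside the green mould that hangs mouth-down in the fork of the drip stand. Lift the mould up out of the fork by its black grip, rap its rim on the wooden board until the casting drops loose and stands on the board, then lift the mould straight off it and stand the empty mould, still mouth down, in the empty grey-blue tray and let go. Do not touch the casting with the gripper, do not let it fall out in the air, and leave the two paint pots where they are.

Things in the scene. Friction and masses are not known exactly. Their poses are not given: they have to be found in the camera images.
- mould: Mould, about 0.35 kg: green square tube 60 x 60 mm, 94 mm tall, 7 mm walls (46 x 46 mm cavity), open below, closed by an 82 x 82 mm steel collar plate at z = 94 to 102 mm, with a black grip on top. Origin: centre of the open rim, z up to the closed end. It hangs mouth-down, collar on the stand's fork, and is never turned over in this task.
- casting: White plaster casting, 0.2 kg, stepped square pedestal 76 mm tall, foot 42 x 42 mm, top 28 x 28 mm. Origin: centre of its foot, z up. Starts wedged in the mould, foot 16 mm inside the rim, held by clips with 2 to 3 times its weight. A rap at about 0.2 m/s shifts it 1.5 to 3 mm toward the mouth, a slow one less; after 5 mm it is free and drops, foot level with the rim. More raps are harmless.
- stand: Drip stand, fixed: grey foot 150 x 130 mm, back plate on its +x side (inner face x = 51 mm, 139 mm tall), steel fork: prongs along x at y = +-40 mm, 68 mm apart inside, top at z = 135 mm, ends turned up 10 mm at x = -50 mm. Origin: centre of the foot's underside, below the mould, whose rim hangs at z = 41 mm. Fork opens to -x; the mould lifts straight up.
- board: The wooden rapping board, fixed to the table: 130 mm along x, 90 mm along y, 18 mm thick. Origin: centre of the underside (top at z = 18 mm).
- tray: The empty shallow grey-blue tray, fixed: 198 mm along x, 228 mm along y, floor top at z = 2 mm, inside 176 x 206 mm, rim 17 mm high. Origin: centre of the underside.
- red_pot: Loose red lidded paint pot, 59 mm across, 42 mm tall; a bystander. Origin: centre of its underside.
- black_lid_jar: Loose white paint pot with a black lid, 68 mm across, 62 mm tall; a bystander. Origin: centre of its underside.
- mould_grip (a point): Centre of the mould's black grip, 128 mm above the rim: a block 34 x 34 mm (sides along the mould's x and y) from z = 102 to 149 mm over the rim. Axes as the mould's.

How it is judged:
On the way, in this order (a step that is already met when the one before it is completed fails the run):
1. the mould is lifted off the fork and carried away from the stand with the casting still stuck in it (horizontal distance between mould and stand above 0.12 m and z of casting in the frame of mould above 0.008 m), for 0.1 s.
2. the mould's rim is rapped on the board (contact force between mould and board above 4 N and z of casting in the frame of mould above 0.003 m).
3. the casting has dropped loose and stands upright on the board (z of casting in the frame of board between 0.014 and 0.022 m and x of casting in the frame of board between -0.065 and 0.065 m and y of casting in the frame of board between -0.045 and 0.045 m and angle between casting's own z axis and vertical below 0.08 rad), for 0.2 s.
At the end, for the whole second after the job is handed in: The casting stands upright (within about 4.5 degrees) on its foot on the board, its centre over the board; the mould stands mouth down and flat (within about 3.5 degrees, rim within 5 mm of the floor) inside the tray; both are at rest (all of step 3 and x of mould in the frame of tray between -0.075 and 0.075 m and y of mould in the frame of tray between -0.09 and 0.09 m and z of mould in the frame of tray between -0.001 and 0.007 m and angle between mould's own z axis and vertical below 0.06 rad and linear speed of each of casting, mould below 0.02 m/s); the robot touches nothing.
It fails at once if the gripper's fingers touch the casting (contact force between the fingers and casting above 0.5 N).
It fails at once if the casting comes out of the mould in the air, more than about 3 cm above the board (z of casting in the frame of mould below -0.005 m and height (world z) of casting above 0.05 m).
It fails at once if the red lidded pot is moved more than 3 cm (distance of red_pot from where it was at the start of the episode above 0.03 m).
It fails at once if the white jar with black lid is moved more than 3 cm (distance of black_lid_jar from where it was at the start of the episode above 0.03 m).
It also fails if it takes over 54 s, if anything falls off the work surface, if the arm or the gripper's body presses on something with over 40 N, if the wrist force passes 120 N, or if a joint passes its speed limit or range.

ROBOT

A 6-joint arm with a two-finger parallel gripper is mounted at the origin on the work surface; the furniture and walls round the work are solid. World frame = base frame: x ahead of the robot, y to its left, z up, the work surface at z = 0. Lengths are in m, angles in rad, forces in N, time in s.
With the tool pointing down it reaches from about 0.35 to 0.975 m from the base axis. Payload 4.9 kg.
Tool frame: the origin (TCP) lies on the centre line of the jaws, within the pads' length; the fingertips stand 11 mm ahead of it and the grasp point (between the pads) lies 8 mm behind it; z points along the fingers, y is the direction in which the jaws open and shut (so a half turn about z gives the same grasp; the last joint's range is limited). The gripper opens to 85 mm and grips with 20 to 120 N. Pads are 22 mm wide; open, the fingers measure 114 mm over their backs; the gripper's body (76 mm by 85 mm) begins 54 mm behind the grasp point. The pads swing forward as they close: fully open they stand 13 mm farther back than shut.
Start: joints at [-1.228, 0.053, 1.613, -0, 1.476, -0.119], TCP at [0.278, -0.56, 0.242] pointing down, gripper open.
Joint ranges: [-3.01, 3.01], [-1.01, 2.22], [0.06, 2.58], [-1.02, 4.17], [0.09, 2.62], [-3.14, 3.14]. Speed limits (rad/s): [2.57, 2.57, 3.14, 3.14, 3.14, 3.14].

INTERFACE

Orientations are given as a rotation vector (axis times angle).
In Python, from station import ctrl gives the robot as it stands.
- The arm moves only by the tool send_rows, never from a script. Its argument "series" is a list of rows, each an object of numbers: "tx", "ty", "tz": the shift along the tool's x, y, z in cm; "wx", "wy", "wz": the turn, a rotation vector about the tool's x, y, z in rad; "jaw": the closure, from 0 (fully open) to 1 (shut). In form: [{"tx": .., "ty": .., "tz": .., "wx": .., "wy": .., "wz": .., "jaw": ..}, ...]. A call has 1 to 5 rows; each row shifts and turns the pose as measured when the row begins, along the tool's axes as they then stand; what a row does not reach is not made up. A row lasts 1/8 s, in which the tool goes at most 62.5 mm and 10.7 degrees, less where a joint would pass 70% of its speed; a pose out of reach is approached as far as the arm can. A call is refused whole if a number of a shift passes 6.25 or a number of a turn 0.188, either way. A call with a gripper value outside its range is refused whole. The fingers move at their own pace and stop on an object; "squeeze" is the grip in N (left out, the last holds). Time passes only in rows, so rows that do not move let the fingers close. It gives the time, the measured TCP pose, the force and the opening at its end, in the units of the state.
- ctrl.get_obs(): the state, without advancing time (a new reading comes with each control period).
- ctrl.get_image(name): name is "side" or "top" or "wrist"; returns the picture (400x640x3 uint8, red, green, blue); there is no depth.
- ctrl.camera_info(name): a dict with "mtx" (3x3 intrinsics, pixels), "R" (3x3) and "t" (3): a world point X has camera coordinates R X + t. Camera axes: x right, y down, z forward; pixel columns grow to the right and rows downward; lengths in m; the calibration is good to about 2 mm. A picture is of the moment at which its call begins: read the wrist's pose just before it. camera_info takes no time and is no camera call; for the wrist camera it gives the pose at the moment of the call.
- ctrl.finish_job(): hands the job in, once; it reports no verdict.
The state is a dict: "t": time; "q": joint angles; "dq": joint speeds; "effort": joint torques, N m; "tool_pos": TCP position; "tool_rot": TCP orientation; "contact_force": force on the tool from outside, world axes, zero at the start; "wrist_torque": the same for the moment, N m; "opening": finger opening in m.
Only numpy, scipy, OpenCV 4.12 (cv2) and the standard library are available. Lean on these libraries where they do the work, as an engineer would, in place of code of your own. Each camera call takes 0.05 s, during which the arm holds its last target.

## Working session

There is one attempt and no reset: what is moved stays moved. The work goes in short steps, Python scripts to look and compute and a tool call to move; the robot and the scene stay as the last step left them, time stands still between calls to the robot, and variables do not carry over. Pictures are saved under pics/ and viewed, and the job is handed in when it is done.

Besides the shell and the picture viewer there is one more tool, called as name(argument=value, ...) on one line, values as JSON. send_rows: Moves the arm, as the interface text tells. Its arguments: {"type":"object","properties":{"series":{"type":"array"},"squeeze":{"type":"number"}},"required":["series"]}

```bash
ls; mkdir -p pics; python3 - <<'E'
from station import ctrl
import cv2
o=ctrl.get_obs(); print(o)
for n in ["side","top","wrist"]:
    c=ctrl.camera_info(n); print(n,c)
    cv2.imwrite(f"pics/{n}0.png",ctrl.get_image(n)[:,:,::-1])
E
```

```text
pics
{'t': 0.0, 'q': array([-1.22797800e+00,  5.33609320e-02,  1.61429950e+00, -2.30617659e-05,
        1.47600374e+00, -1.19016029e-01]), 'dq': array([-2.68883118e-04, -1.27054973e-03, -5.72094927e-05, -3.12677850e-04,
       -2.45200806e-04, -4.82056144e-04]), 'effort': array([-7.22226059e-05, -3.93687522e+01, -3.70173812e+01, -1.15594535e-04,
        7.03882019e-03,  2.14540108e-05]), 'tool_pos': array([ 0.27827557, -0.55895647,  0.24105719]), 'tool_rot': array([-3.05620276e+00, -7.18550543e-01,  3.98932945e-04]), 'contact_force': array([-0.0047141 , -0.34397052,  0.44116305]), 'wrist_torque': array([-0.05216986,  0.00939268, -0.07071193]), 'opening': 0.08543823733612049}
side {'mtx': array([[519.15827   ,   0.        , 327.30097626],
       [  0.        , 519.15827   , 195.47120345],
       [  0.        ,   0.        ,   1.        ]]), 'R': array([[-0.99269849,  0.11901447, -0.01962822],
       [ 0.09918488,  0.71278914, -0.69432989],
       [-0.06864452, -0.69120706, -0.71938914]]), 't': array([0.57409133, 0.03038547, 1.46986073])}
top {'mtx': array([[388.57131991,   0.        , 319.26881244],
       [  0.        , 388.57131991, 196.37916452],
       [  0.        ,   0.        ,   1.        ]]), 'R': array([[ 0.01638652, -0.99986436,  0.0016536 ],
       [-0.98118973, -0.01639858, -0.19234811],
       [ 0.19234914,  0.00152942, -0.98132536]]), 't': array([-0.02039589,  0.60511883,  1.08502527])}
wrist {'mtx': array([[294.9394944 ,   0.        , 325.62976751],
       [  0.        , 294.9394944 , 196.75425564],
       [  0.        ,   0.        ,   1.        ]]), 'R': array([[ 0.44625849, -0.89490042, -0.0025705 ],
       [-0.8466009 , -0.42310049,  0.32288216],
       [-0.29003496, -0.14191272, -0.94643568]]), 't': array([-0.62364975, -0.04191118,  0.38096925])}
```

View pics/side0.png

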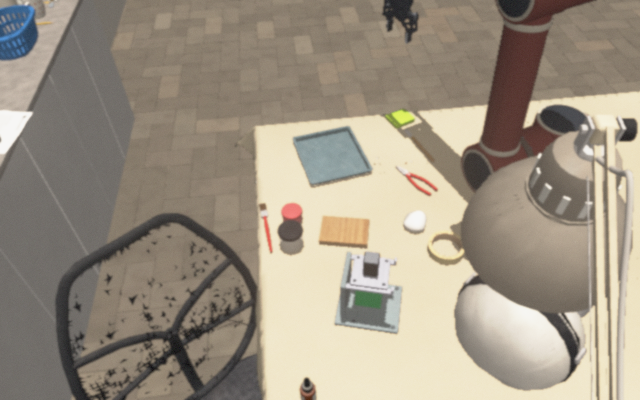

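View pics/top0.png

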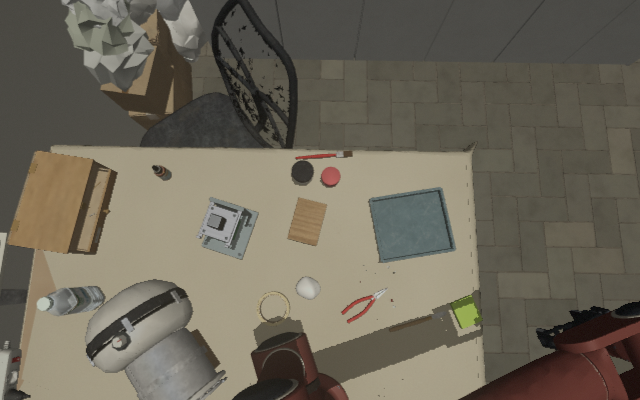

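View pics/wrist0.png

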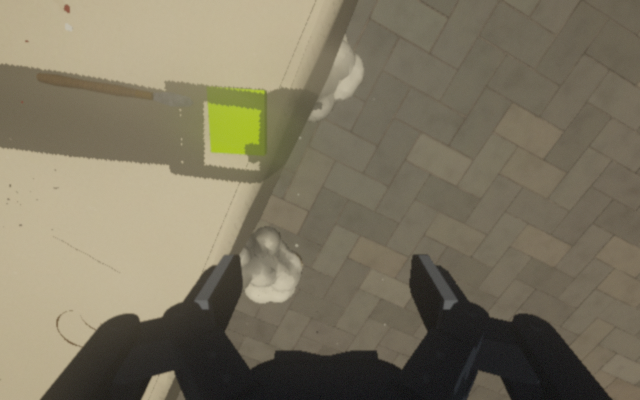

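The top view shows the stand and mould near (225,228), board near (308,221), tray near (412,225), jar at (302,172) and red pot at (331,176). I'll zoom in on these.

```bash
cat > h.py <<'E'
from station import ctrl
import numpy as np, cv2
def bp(name,uv,z,c=None):
    c=c or ctrl.camera_info(name); uv=np.atleast_2d(uv).astype(float)
    d=np.c_[uv,np.ones(len(uv))]@np.linalg.inv(c["mtx"]).T@c["R"]
    o=-c["R"].T@c["t"]
    return o+d*((z-o[2])/d[:,2])[:,None]
def pj(name,X,c=None):
    c=c or ctrl.camera_info(name); p=(np.atleast_2d(X)@c["R"].T+c["t"])@c["mtx"].T
    return p[:,:2]/p[:,2:]
E
python3 - <<'E'
import cv2
a=cv2.imread("pics/top0.png")
cv2.imwrite("pics/c1.png",cv2.resize(a[180:280,180:340],None,fx=5,fy=5,interpolation=cv2.INTER_CUBIC))
cv2.imwrite("pics/c2.png",cv2.resize(a[150:275,280:470],None,fx=4,fy=4,interpolation=cv2.INTER_CUBIC))
E
```

```text
(no output)
```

View pics/c1.png

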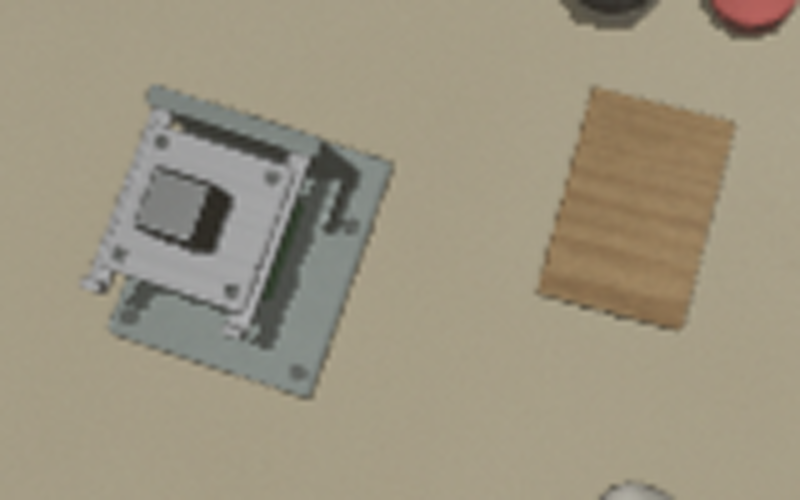

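View pics/c2.png

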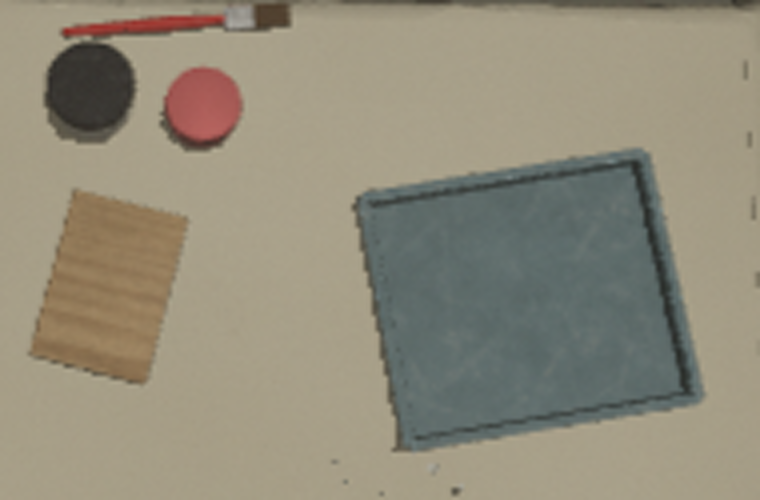

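```bash
python3 - <<'E'
from h import *
c1=lambda p:(np.array(p,float)+.5)/5-.5+[180,180]
c2=lambda p:(np.array(p,float)+.5)/4-.5+[280,150]
def rep(n,P,m=True):
    X=P[:,:2]; print(n,"mean",X.mean(0).round(4))
    for i in range(len(X)):
        d=X[(i+1)%len(X)]-X[i]; print("   ",X[i].round(4),"len",np.linalg.norm(d).round(4),"ang",np.degrees(np.arctan2(d[1],d[0])).round(1))
rep("grip",bp("top",c1([(155,167),(210,185),(190,243),(135,215)]),.190))
rep("collar",bp("top",c1([(167,118),(304,158),(242,311),(107,268)]),.143))
rep("foot",bp("top",c1([(393,162),(310,397),(110,330)]),.01))
rep("board",bp("top",c1([(592,87),(736,122),(684,330),(538,293)]),.018))
rep("tray",bp("top",c2([(357,200),(645,150),(703,398),(400,450)]),.017))
rep("jar",bp("top",c2([(90,86)]),.062)); rep("red",bp("top",c2([(204,104)]),.042))
E
```

```text
grip mean [0.5131 0.2584]
    [0.5313 0.2687] len 0.0303 ang -107.1
    [0.5225 0.2397] len 0.0312 ang 164.6
    [0.4924 0.248 ] len 0.0323 ang 64.5
    [0.5063 0.2772] len 0.0264 ang -18.8
collar mean [0.5137 0.2533]
    [0.5652 0.2773] len 0.0783 ang -105.3
    [0.5445 0.2019] len 0.0876 ang 161.1
    [0.4617 0.2303] len 0.0766 ang 73.6
    [0.4834 0.3038] len 0.086 ang -17.9
foot mean [0.4811 0.2441]
    [0.5633 0.1749] len 0.1485 ang 163.2
    [0.4212 0.2177] len 0.1276 ang 72.8
    [0.4588 0.3397] len 0.1951 ang -57.6
board mean [0.5372 0.025 ]
    [0.6104 0.0545] len 0.0904 ang -102.9
    [ 0.5901 -0.0336] len 0.1296 ang 166.9
    [ 0.4639 -0.0042] len 0.09 ang 76.8
    [0.4845 0.0834] len 0.1291 ang -12.9
tray mean [ 0.5334 -0.2886]
    [ 0.606  -0.1617] len 0.2254 ang -79.1
    [ 0.6487 -0.383 ] len 0.1915 ang -169.5
    [ 0.4604 -0.4179] len 0.2298 ang 100.5
    [ 0.4185 -0.1919] len 0.1899 ang 9.2
jar mean [0.6804 0.0418]
    [0.6804 0.0418] len 0.0 ang 0.0
red mean [ 0.6731 -0.0436]
    [ 0.6731 -0.0436] len 0.0 ang 0.0
```

```bash
python3 - <<'E'
from h import *
def tri(a,b):
    P=[ctrl.camera_info(n)["mtx"]@np.c_[ctrl.camera_info(n)["R"],ctrl.camera_info(n)["t"]] for n in("top","side")]
    X=cv2.triangulatePoints(P[0],P[1],np.array(a,float),np.array(b,float)).ravel(); X=X[:3]/X[3]; print(X.round(3),pj("top",X).round(0),pj("side",X).round(0))
tri((140,322),(520,330)); tri((180,370),(540,220))
print(pj("side",[0.51,.258,.19]))
for n in("top","side"):
    c=ctrl.camera_info(n); print(-c["R"].T@c["t"])
a=cv2.imread("pics/side0.png")
cv2.imwrite("pics/s1.png",cv2.resize(a[200:400,320:640],None,fx=2.4,fy=2.4))
cv2.imwrite("pics/s2.png",cv2.resize(a[240:340,320:420],None,fx=6,fy=6,interpolation=cv2.INTER_CUBIC))
cv2.imwrite("pics/s3.png",cv2.resize(cv2.imread("pics/top0.png")[250:400,0:350],None,fx=2.2,fy=2.2))
E
```

```text
[0.245 0.444 0.146] [[139. 326.]] [[517. 330.]]
[0.173 0.284 0.288] [[180. 371.]] [[539. 220.]]
[[371.24646914 257.10551942]]
[ 0.38536693 -0.0121295   1.18119001]
[0.66778369 0.9259945  1.08976777]
```

View pics/s1.png

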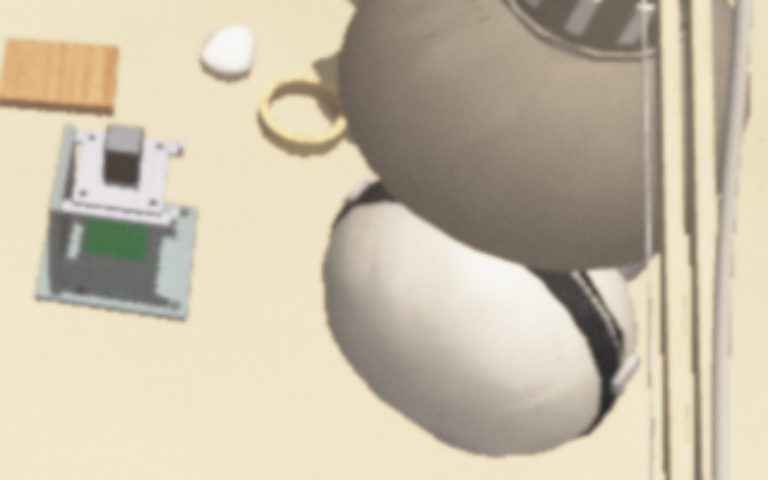

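View pics/s3.png

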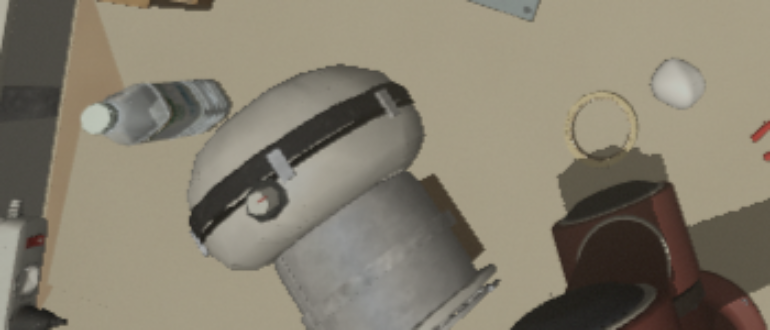

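View pics/s2.png

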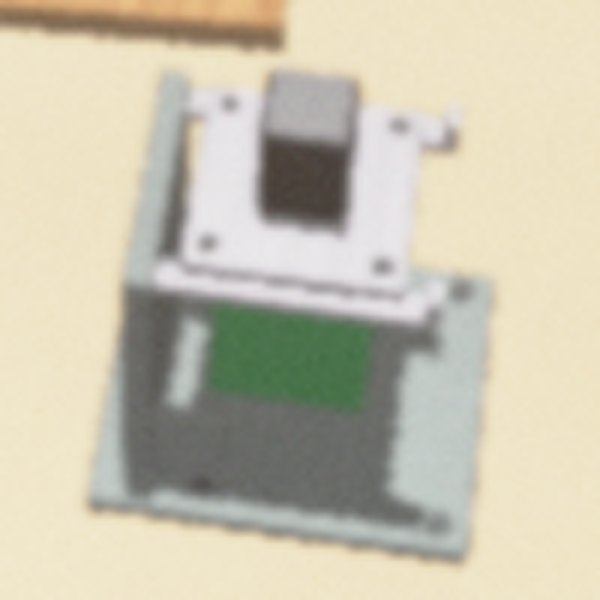

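send_rows(series=[{"tz":-1.2,"wz":-0.17},{"tz":-1.2,"wz":-0.17},{"tz":-1.2,"wz":-0.17},{"tz":-1.2,"wz":-0.17},{"tz":-1.2,"wz":-0.17}])

```text
invalid input at $.series[0]: expected keys tx, ty, tz, wx, wy, wz, jaw
```

```bash
cat >> h.py <<'E'
from scipy.spatial.transform import Rotation as Ro
def goto(P,yaw=None):
    """remaining shift in tool axes (cm) to TCP world P, and tilt/yaw fix"""
    o=ctrl.get_obs(); R=Ro.from_rotvec(o["tool_rot"])
    print("t",round(o["t"],2),"pos",o["tool_pos"].round(4),"open",round(o["opening"],4),"F",o["contact_force"].round(1),"q",o["q"].round(2))
    xa=R.as_matrix()[:,0]; print("yaw x",np.degrees(np.arctan2(xa[1],xa[0])).round(2),"zaxis",R.as_matrix()[:,2].round(4))
    if P is not None: print("shift cm",(R.inv().apply(np.array(P)-o["tool_pos"])*100).round(2))
    if yaw is not None:
        y=np.radians(yaw); G=Ro.from_matrix(np.array([[np.cos(y),np.sin(y),0],[np.sin(y),-np.cos(y),0],[0,0,-1]]).T if 0 else np.c_[[np.cos(y),np.sin(y),0],[np.sin(y),-np.cos(y),0],[0,0,-1]])
        print("turn",(R.inv()*G).as_rotvec().round(4))
E
python3 -c "
from h import *
goto([.512,.256,.31],73)"
```

```text
t 0.15 pos [ 0.2783 -0.5591  0.2413] open 0.0856 F [-0.   0.7 -0.5] q [-1.23  0.05  1.61  0.    1.48 -0.12]
yaw x 26.46 zaxis [-5.0e-04  1.5e-03 -1.0e+00]
shift cm [ 57.24 -62.57  -6.75]
turn [-0.0014 -0.0009 -0.8123]
```

All keys are required.

send_rows(series=[{"tx":0,"ty":0,"tz":-1.3,"wx":0,"wy":0,"wz":-0.17,"jaw":0},{"tx":0,"ty":0,"tz":-1.3,"wx":0,"wy":0,"wz":-0.17,"jaw":0},{"tx":0,"ty":0,"tz":-1.3,"wx":0,"wy":0,"wz":-0.17,"jaw":0},{"tx":0,"ty":0,"tz":-1.3,"wx":0,"wy":0,"wz":-0.17,"jaw":0},{"tx":0,"ty":0,"tz":-1.3,"wx":0,"wy":0,"wz":-0.17,"jaw":0}])

```text
t: 0.78
tool_pos: [0.2777, -0.5574, 0.3033]
tool_rot: [-2.455, -1.944, -0.005]
contact_force: [0.0, -0.5, 1.0]
opening: 0.0853
```

```bash
python3 -c "
from h import *
goto([.512,.256,.31],73)"
```

```text
t 0.78 pos [ 0.2777 -0.5574  0.3033] open 0.0853 F [ 0.  -0.5  1. ] q [-1.23  0.02  1.54 -0.    1.59 -1.  ]
yaw x 76.75 zaxis [-0.0034  0.0095 -0.9999]
shift cm [8.455e+01 4.160e+00 2.000e-02]
turn [-0.0058 -0.0083  0.0655]
```

send_rows(series=[{"tx":6,"ty":0,"tz":0,"wx":0,"wy":0,"wz":0.03,"jaw":0},{"tx":6,"ty":0,"tz":0,"wx":0,"wy":0,"wz":0.03,"jaw":0},{"tx":6,"ty":0,"tz":0,"wx":0,"wy":0,"wz":0,"jaw":0},{"tx":6,"ty":0,"tz":0,"wx":0,"wy":0,"wz":0,"jaw":0},{"tx":6,"ty":0,"tz":0,"wx":0,"wy":0,"wz":0,"jaw":0}])

```text
t: 1.4
tool_pos: [0.3596, -0.2639, 0.3042]
tool_rot: [-2.519, -1.859, -0.006]
contact_force: [2.2, -0.5, -0.4]
opening: 0.0854
```

```bash
python3 -c "
from h import *
goto([.512,.256,.31],73)"
```

```text
t 1.4 pos [ 0.3596 -0.2639  0.3042] open 0.0854 F [ 2.2 -0.5 -0.4] q [-0.8  -0.42  1.92  0.01  1.65 -0.5 ]
yaw x 72.85 zaxis [-0.0033  0.0114 -0.9999]
shift cm [ 5.418e+01 -7.700e-01 -4.000e-02]
turn [-0.0065 -0.0099 -0.0026]
```

send_rows(series=[{"tx":6,"ty":-0.1,"tz":0,"wx":-0.006,"wy":-0.01,"wz":0,"jaw":0},{"tx":6,"ty":-0.1,"tz":0,"wx":0,"wy":0,"wz":0,"jaw":0},{"tx":6,"ty":-0.1,"tz":0,"wx":0,"wy":0,"wz":0,"jaw":0},{"tx":6,"ty":0,"tz":0,"wx":0,"wy":0,"wz":0,"jaw":0},{"tx":6,"ty":0,"tz":0,"wx":0,"wy":0,"wz":0,"jaw":0}])

```text
t: 2.02
tool_pos: [0.4456, 0.0334, 0.3042]
tool_rot: [2.528, 1.861, 0.003]
contact_force: [0.4, -0.2, -0.6]
opening: 0.0857
```

send_rows(series=[{"tx":5,"ty":0,"tz":0,"wx":0,"wy":0,"wz":0,"jaw":0},{"tx":5,"ty":0,"tz":0,"wx":0,"wy":0,"wz":0,"jaw":0},{"tx":3,"ty":0,"tz":0,"wx":0,"wy":0,"wz":0,"jaw":0},{"tx":0,"ty":0,"tz":0,"wx":0,"wy":0,"wz":0,"jaw":0}])

```text
t: 2.52
tool_pos: [0.4838, 0.1657, 0.3026]
tool_rot: [2.521, 1.871, 0.0]
contact_force: [-0.3, -0.6, -0.3]
opening: 0.0855
```

```bash
python3 -c "
from h import *
goto([.512,.256,.31],73)
c=ctrl.camera_info('wrist');np.savez('w1.npz',**c)
cv2.imwrite('pics/w1.png',ctrl.get_image('wrist')[:,:,::-1])
print(-c['R'].T@c['t'])"
```

```text
t 2.52 pos [0.4838 0.1657 0.3026] open 0.0855 F [-0.3 -0.6 -0.3] q [ 0.19 -0.25  1.8  -0.    1.6   0.48]
yaw x 73.16 zaxis [ 0.0012 -0.0016 -1.    ]
shift cm [ 9.46  0.08 -0.75]
turn [0.0016 0.0011 0.0029]
[0.50828592 0.24593122 0.43384267]
```

View pics/w1.png

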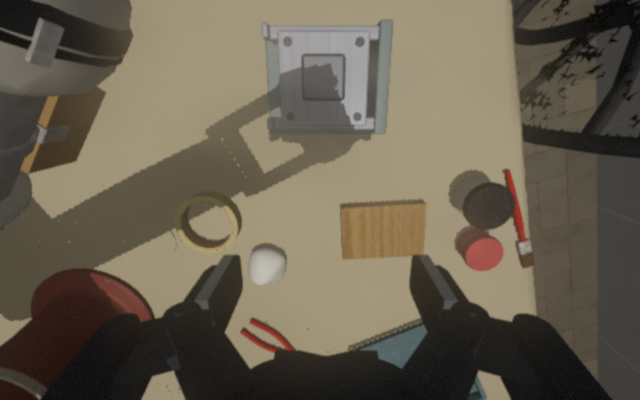

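The wrist view shows the grip top centred at about (323,77), the collar bolts at (287,42), (360,42), (357,117) and (284,116), and the board at (341,203)-(425,258).

```bash
python3 - <<'E'
from h import *
c=dict(np.load('w1.npz'))
for n,uv,z in [("grip",[(302,54),(344,54),(344,100),(302,100)],.19),("bolts",[(287,42),(360,42),(357,117),(284,116)],.144),("board",[(341,203),(425,201),(425,257),(341,259)],.018)]:
    X=bp("wrist",uv,z,c)[:,:2]; print(n,X.mean(0).round(4),[ (np.linalg.norm(X[(i+1)%4]-X[i]).round(4),np.degrees(np.arctan2(*(X[(i+1)%4]-X[i])[::-1])).round(1)) for i in range(4)])
a=cv2.imread('pics/w1.png'); cv2.imwrite('pics/w1c.png',cv2.resize(a[10:150,250:410],None,fx=4.5,fy=4.5,interpolation=cv2.INTER_CUBIC))
E
```

```text
grip [0.5104 0.2592] [(np.float64(0.0315), np.float64(-16.8)), (np.float64(0.0328), np.float64(-105.6)), (np.float64(0.033), np.float64(163.2)), (np.float64(0.0328), np.float64(71.7))]
bolts [0.5091 0.2595] [(np.float64(0.0643), np.float64(-16.8)), (np.float64(0.0639), np.float64(-107.2)), (np.float64(0.0694), np.float64(162.4)), (np.float64(0.0632), np.float64(68.2))]
board [0.5364 0.0303] [(np.float64(0.1258), np.float64(-15.4)), (np.float64(0.0959), np.float64(-100.6)), (np.float64(0.1346), np.float64(164.7)), (np.float64(0.0958), np.float64(74.2))]
```

View pics/w1c.png

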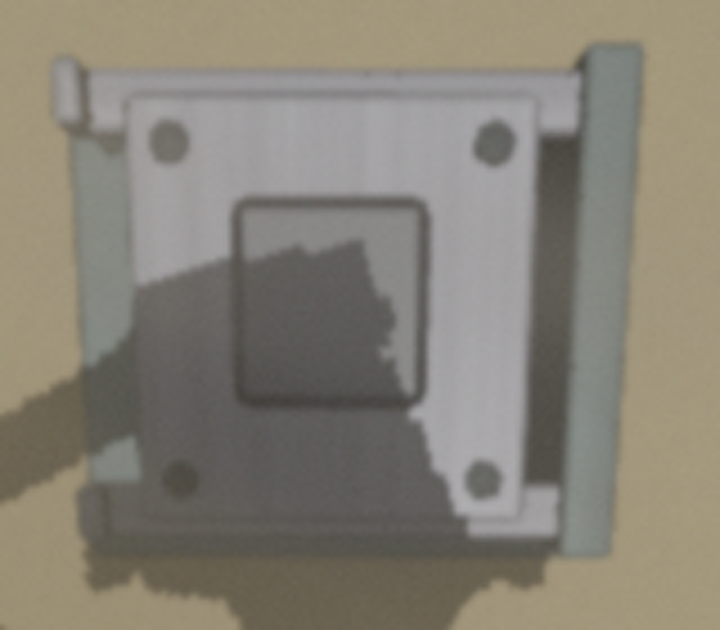

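send_rows(series=[{"tx":4.5,"ty":0,"tz":1,"wx":0,"wy":0,"wz":0,"jaw":0},{"tx":4,"ty":0,"tz":2,"wx":0,"wy":0,"wz":0,"jaw":0},{"tx":1.2,"ty":0,"tz":2,"wx":0,"wy":0,"wz":0,"jaw":0},{"tx":0,"ty":0,"tz":0,"wx":0,"wy":0,"wz":0,"jaw":0}])

```text
t: 3.08
tool_pos: [0.5132, 0.2544, 0.2514]
tool_rot: [2.526, 1.859, -0.001]
contact_force: [-0.2, 0.2, -0.3]
opening: 0.0854
```

```bash
python3 -c "
from h import *
goto([.511,.2585,.16],73)"
```

```text
t 3.08 pos [0.5132 0.2544 0.2514] open 0.0854 F [-0.2  0.2 -0.3] q [ 0.33 -0.08  1.73 -0.01  1.49  0.63]
yaw x 72.72 zaxis [ 0.0023 -0.0046 -1.    ]
shift cm [ 0.36 -0.36  9.14]
turn [ 0.0036  0.0037 -0.0049]
```

send_rows(series=[{"tx":0.4,"ty":-0.4,"tz":3,"wx":0.004,"wy":0.004,"wz":-0.005,"jaw":0},{"tx":0,"ty":0,"tz":3,"wx":0,"wy":0,"wz":0,"jaw":0},{"tx":0,"ty":0,"tz":2,"wx":0,"wy":0,"wz":0,"jaw":0},{"tx":0,"ty":0,"tz":0,"wx":0,"wy":0,"wz":0,"jaw":0}])

```text
t: 3.58
tool_pos: [0.5123, 0.2543, 0.1732]
tool_rot: [2.528, 1.86, 0.007]
contact_force: [-0.9, 0.6, -0.0]
opening: 0.0852
```

```bash
python3 -c "
from h import *
goto([.511,.2585,.16],73)
cv2.imwrite('pics/s4.png',cv2.resize(ctrl.get_image('side')[200:340,300:440,::-1],None,fx=4,fy=4))"
```

```text
t 3.58 pos [0.5123 0.2543 0.1732] open 0.0852 F [-0.9  0.6 -0. ] q [ 0.33 -0.02  1.81 -0.    1.35  0.63]
yaw x 72.69 zaxis [ 5.e-03  2.e-04 -1.e+00]
shift cm [ 0.36 -0.25  1.32]
turn [ 0.0047 -0.0017 -0.0054]
```

View pics/s4.png

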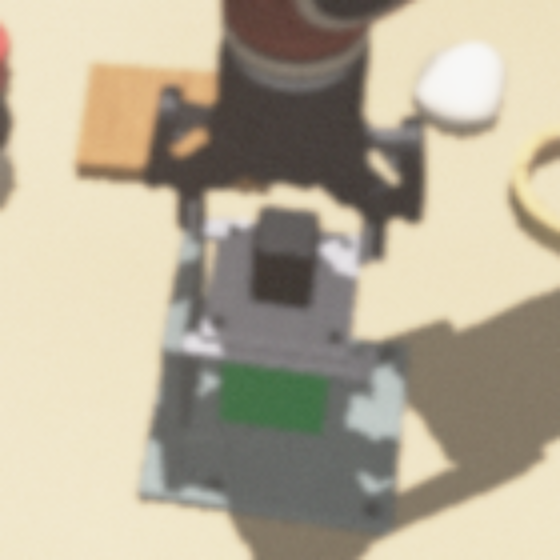

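The grip at (285,255) in the crop sits between the open jaws.

send_rows(series=[{"tx":0.4,"ty":-0.3,"tz":0.8,"wx":0.005,"wy":0,"wz":-0.005,"jaw":0},{"tx":0.2,"ty":0,"tz":0.6,"wx":0,"wy":0,"wz":0,"jaw":0},{"tx":0,"ty":0,"tz":0,"wx":0,"wy":0,"wz":0,"jaw":0}])

```text
t: 4.0
tool_pos: [0.5138, 0.2621, 0.1632]
tool_rot: [2.525, 1.868, 0.013]
contact_force: [-0.5, -0.6, -0.1]
opening: 0.0857
```

```bash
python3 -c "
from h import *
goto([.511,.2585,.16],73)"
```

```text
t 4.0 pos [0.5138 0.2621 0.1632] open 0.0857 F [-0.5 -0.6 -0.1] q [ 0.34 -0.    1.81  0.    1.33  0.64]
yaw x 72.99 zaxis [ 0.0073  0.0042 -1.    ]
shift cm [-0.43 -0.16  0.32]
turn [ 0.0057 -0.0062 -0.0002]
```

send_rows(series=[{"tx":-0.3,"ty":-0.1,"tz":0.3,"wx":0.006,"wy":-0.006,"wz":0,"jaw":0},{"tx":0,"ty":0,"tz":0,"wx":0,"wy":0,"wz":0,"jaw":0}])

```text
t: 4.25
tool_pos: [0.5121, 0.2596, 0.1605]
tool_rot: [-2.525, -1.869, -0.0]
contact_force: [-0.8, -0.5, -0.3]
opening: 0.0857
```

send_rows(series=[{"tx":0,"ty":0,"tz":0,"wx":0,"wy":0,"wz":0,"jaw":1},{"tx":0,"ty":0,"tz":0,"wx":0,"wy":0,"wz":0,"jaw":1},{"tx":0,"ty":0,"tz":0,"wx":0,"wy":0,"wz":0,"jaw":1},{"tx":0,"ty":0,"tz":0,"wx":0,"wy":0,"wz":0,"jaw":1}], squeeze=80)

```text
t: 4.75
tool_pos: [0.5121, 0.2599, 0.1611]
tool_rot: [-2.525, -1.869, -0.001]
contact_force: [2.2, 0.2, -2.9]
opening: 0.0333
```

```bash
python3 -c "
from h import *
goto([.511,.2585,.16],73)"
```

```text
t 4.75 pos [0.5121 0.2599 0.1611] open 0.0333 F [ 2.2  0.2 -2.9] q [ 0.34 -0.    1.81  0.    1.34  0.64]
yaw x 73.01 zaxis [-1.e-04  8.e-04 -1.e+00]
shift cm [-0.16 -0.06  0.11]
turn [-0.0003 -0.0008  0.0002]
```

send_rows(series=[{"tx":0,"ty":0,"tz":-1,"wx":0,"wy":0,"wz":0,"jaw":1},{"tx":0,"ty":0,"tz":-2,"wx":0,"wy":0,"wz":0,"jaw":1},{"tx":0,"ty":0,"tz":-2.5,"wx":0,"wy":0,"wz":0,"jaw":1},{"tx":0,"ty":0,"tz":-2.5,"wx":0,"wy":0,"wz":0,"jaw":1},{"tx":0,"ty":0,"tz":-2.5,"wx":0,"wy":0,"wz":0,"jaw":1}])

```text
t: 5.38
tool_pos: [0.5086, 0.2585, 0.2651]
tool_rot: [-2.522, -1.866, 0.019]
contact_force: [-0.9, 0.3, -6.2]
opening: 0.0333
```

send_rows(series=[{"tx":0,"ty":0,"tz":-2.5,"wx":0,"wy":0,"wz":0,"jaw":1},{"tx":0,"ty":0,"tz":-1.5,"wx":0,"wy":0,"wz":0,"jaw":1},{"tx":0,"ty":0,"tz":0,"wx":0,"wy":0,"wz":0,"jaw":1}])

```text
t: 5.75
tool_pos: [0.5096, 0.2588, 0.311]
tool_rot: [-2.523, -1.867, 0.011]
contact_force: [-0.2, 0.1, -6.6]
opening: 0.0329
```

```bash
python3 -c "
from h import *
goto([.537,.0265,.29],73)
cv2.imwrite('pics/s5.png',cv2.resize(ctrl.get_image('side')[180:340,280:440,::-1],None,fx=4,fy=4))"
```

```text
t 5.75 pos [0.5096 0.2588 0.311 ] open 0.0329 F [-0.2  0.1 -6.6] q [ 0.34 -0.1   1.65  0.    1.6   0.64]
yaw x 73.01 zaxis [-0.0075 -0.002  -1.    ]
shift cm [-21.4    9.42   2.12]
turn [-0.0066  0.0041  0.0001]
```

View pics/s5.png

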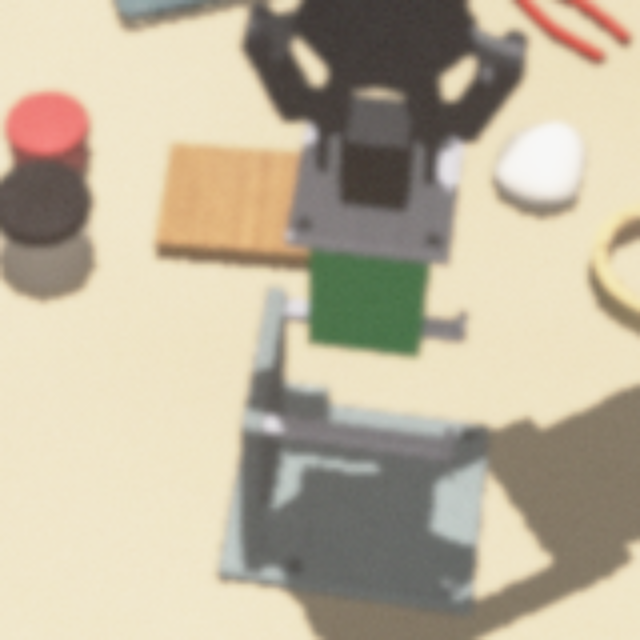

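send_rows(series=[{"tx":-2.5,"ty":1.1,"tz":0,"wx":-0.006,"wy":0.004,"wz":0,"jaw":1},{"tx":-4,"ty":1.8,"tz":0,"wx":0,"wy":0,"wz":0,"jaw":1},{"tx":-4,"ty":1.8,"tz":0,"wx":0,"wy":0,"wz":0,"jaw":1},{"tx":-4,"ty":1.8,"tz":0.5,"wx":0,"wy":0,"wz":0,"jaw":1},{"tx":-3,"ty":1.3,"tz":1,"wx":0,"wy":0,"wz":0,"jaw":1}])

```text
t: 6.42
tool_pos: [0.5301, 0.065, 0.2866]
tool_rot: [-2.515, -1.872, 0.019]
contact_force: [0.7, 0.2, -6.8]
opening: 0.0335
```

send_rows(series=[{"tx":-1.5,"ty":0.6,"tz":1,"wx":0,"wy":0,"wz":0,"jaw":1},{"tx":0,"ty":0,"tz":0,"wx":0,"wy":0,"wz":0,"jaw":1}])

```text
t: 6.68
tool_pos: [0.5298, 0.047, 0.272]
tool_rot: [-2.514, -1.865, 0.027]
contact_force: [0.3, 0.7, -6.1]
opening: 0.033
```

```bash
python3 -c "
from h import *
goto([.537,.027,.143],73)"
```

```text
t 6.67 pos [0.5298 0.047  0.272 ] open 0.033 F [ 0.3  0.7 -6.1] q [-0.05 -0.17  1.78 -0.    1.56  0.24]
yaw x 73.14 zaxis [-2.060e-02 -9.000e-04 -9.998e-01]
shift cm [-1.62  1.52 12.89]
turn [-0.0195  0.0069  0.0024]
```

send_rows(series=[{"tx":-1,"ty":0.8,"tz":2,"wx":-0.02,"wy":0.007,"wz":0,"jaw":1},{"tx":-0.6,"ty":0.7,"tz":3,"wx":0,"wy":0,"wz":0,"jaw":1},{"tx":0,"ty":0,"tz":2.5,"wx":0,"wy":0,"wz":0,"jaw":1},{"tx":0,"ty":0,"tz":1,"wx":0,"wy":0,"wz":0,"jaw":1},{"tx":0,"ty":0,"tz":0,"wx":0,"wy":0,"wz":0,"jaw":1}])

```text
t: 7.3
tool_pos: [0.5396, 0.0328, 0.1853]
tool_rot: [-2.516, -1.878, -0.006]
contact_force: [0.2, 0.3, -6.1]
opening: 0.0331
```

```bash
python3 -c "
from h import *
goto([.537,.027,.138],73)
cv2.imwrite('pics/s6.png',cv2.resize(ctrl.get_image('side')[180:300,280:420,::-1],None,fx=4,fy=4))
cv2.imwrite('pics/t6.png',cv2.resize(ctrl.get_image('top')[150:270,240:380,::-1],None,fx=4,fy=4))"
```

```text
t 7.3 pos [0.5396 0.0328 0.1853] open 0.0331 F [ 0.2  0.3 -6.1] q [-0.08 -0.11  1.87  0.    1.38  0.21]
yaw x 73.48 zaxis [ 0.0017  0.0042 -1.    ]
shift cm [-0.65 -0.09  4.73]
turn [ 0.0004 -0.0046  0.0085]
```

View pics/s6.png

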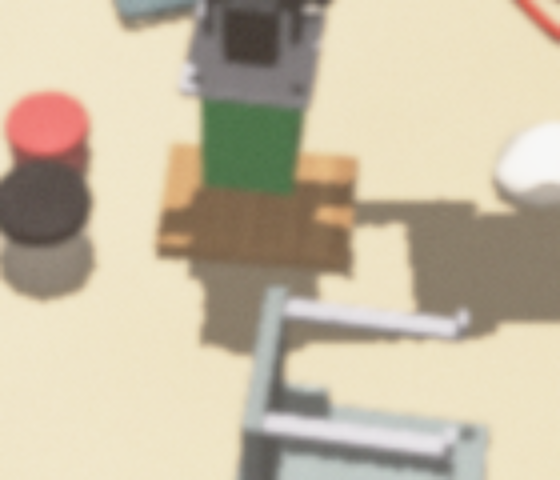

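View pics/t6.png

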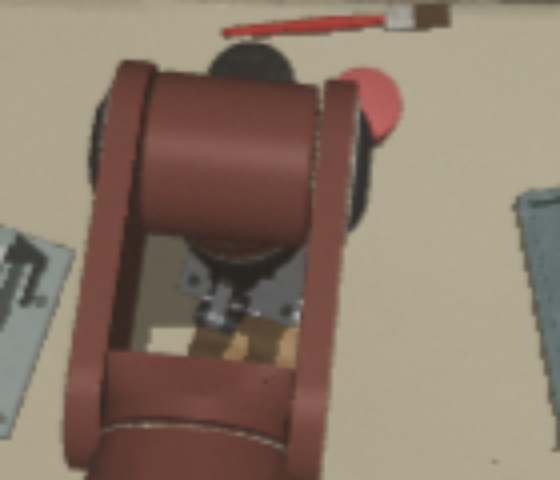

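send_rows(series=[{"tx":-0.6,"ty":-0.1,"tz":1.2,"wx":0,"wy":-0.005,"wz":0,"jaw":1},{"tx":0,"ty":0,"tz":1.2,"wx":0,"wy":0,"wz":0,"jaw":1},{"tx":0,"ty":0,"tz":0,"wx":0,"wy":0,"wz":0,"jaw":1}])

```text
t: 7.78
tool_pos: [0.5388, 0.0267, 0.1634]
tool_rot: [2.513, 1.876, 0.007]
contact_force: [0.0, 0.4, -6.2]
opening: 0.0331
```

```bash
python3 -c "
from h import *
goto([.537,.027,.138],73)"
```

```text
t 7.78 pos [0.5388 0.0267 0.1634] open 0.0331 F [ 0.   0.4 -6.2] q [-0.09 -0.09  1.89 -0.    1.34  0.2 ]
yaw x 73.48 zaxis [ 0.0065 -0.0015 -1.    ]
shift cm [-0.02 -0.2   2.54]
turn [ 0.0067 -0.0004  0.0083]
```

send_rows(series=[{"tx":0,"ty":0,"tz":2.8,"wx":0.007,"wy":0,"wz":0,"jaw":1},{"tx":0,"ty":0,"tz":0.2,"wx":0,"wy":0,"wz":0,"jaw":1}])

```text
t: 8.02
tool_pos: [0.5423, 0.0262, 0.1369]
tool_rot: [2.514, 1.876, 0.01]
contact_force: [-0.4, -0.9, -6.0]
opening: 0.0332
```

```bash
python3 -c "
from h import *
goto([.537,.027,.138],73)"
```

```text
t 8.03 pos [0.5423 0.0262 0.1369] open 0.0332 F [-0.4 -0.9 -6. ] q [-0.09 -0.06  1.91  0.    1.29  0.2 ]
yaw x 73.46 zaxis [ 8.1e-03 -1.0e-04 -1.0e+00]
shift cm [-0.08 -0.53 -0.11]
turn [ 0.0078 -0.0023  0.008 ]
```

send_rows(series=[{"tx":0,"ty":-0.3,"tz":0.3,"wx":0.008,"wy":-0.002,"wz":0,"jaw":1}])

```text
t: 8.15
tool_pos: [0.5422, 0.0264, 0.1368]
tool_rot: [2.514, 1.875, 0.008]
contact_force: [3.7, -2.5, 6.4]
opening: 0.033
```

send_rows(series=[{"tx":0,"ty":0,"tz":0.3,"wx":0,"wy":0,"wz":0,"jaw":1}])

```text
t: 8.28
tool_pos: [0.5428, 0.0263, 0.1366]
tool_rot: [2.513, 1.875, 0.008]
contact_force: [-6.4, -1.4, 11.6]
opening: 0.033
```

send_rows(series=[{"tx":0,"ty":-0.4,"tz":-2.2,"wx":0.008,"wy":0,"wz":0,"jaw":1},{"tx":0,"ty":0,"tz":0,"wx":0,"wy":0,"wz":0,"jaw":1},{"tx":0,"ty":0,"tz":3.2,"wx":0,"wy":0,"wz":0,"jaw":1}])

```text
t: 8.65
tool_pos: [0.5409, 0.0277, 0.132]
tool_rot: [2.516, 1.877, 0.008]
contact_force: [-24.6, 4.0, 88.5]
opening: 0.0329
```

send_rows(series=[{"tx":0,"ty":0,"tz":-2.2,"wx":0,"wy":0,"wz":0,"jaw":1},{"tx":0,"ty":0,"tz":0,"wx":0,"wy":0,"wz":0,"jaw":1}])

```text
t: 8.9
tool_pos: [0.5408, 0.0278, 0.1538]
tool_rot: [2.516, 1.878, 0.008]
contact_force: [-0.1, -0.1, -4.0]
opening: 0.0328
```

```bash
python3 -c "
from h import *
goto([.537,.027,.137],73)"
```

```text
t 8.9 pos [0.5408 0.0278 0.1538] open 0.0328 F [-0.1 -0.1 -4. ] q [-0.09 -0.08  1.89  0.    1.32  0.2 ]
yaw x 73.46 zaxis [ 0.0051  0.0011 -1.    ]
shift cm [-0.19 -0.35  1.68]
turn [ 0.0046 -0.0026  0.0081]
```

Lifted weight fell from 6.1 to 4.0 N, which is about the casting's weight. I'll check in the image.

```bash
python3 -c "
from h import *
cv2.imwrite('pics/s7.png',cv2.resize(ctrl.get_image('side')[180:280,280:400,::-1],None,fx=5,fy=5))
cv2.imwrite('pics/w7.png',ctrl.get_image('wrist')[:,:,::-1])
goto([.537,.027,.137],73)"
```

```text
t 9.0 pos [0.5383 0.028  0.1503] open 0.0333 F [-0.3  0.7 -4. ] q [-0.09 -0.08  1.9   0.    1.32  0.2 ]
yaw x 73.46 zaxis [-0.0018  0.0017 -1.    ]
shift cm [-0.13 -0.1   1.33]
turn [-0.0022 -0.0011  0.008 ]
```

View pics/s7.png

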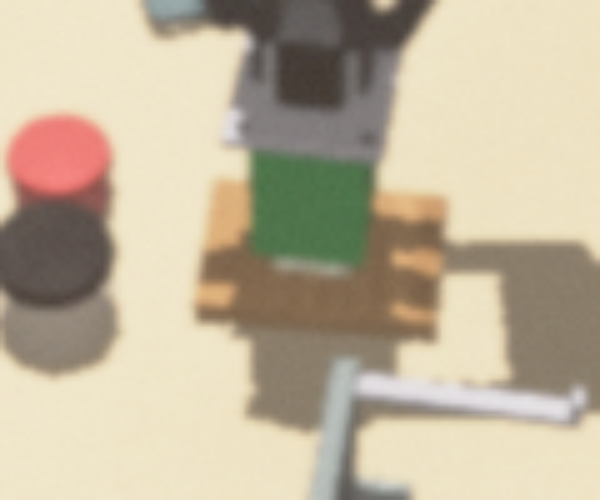

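View pics/w7.png

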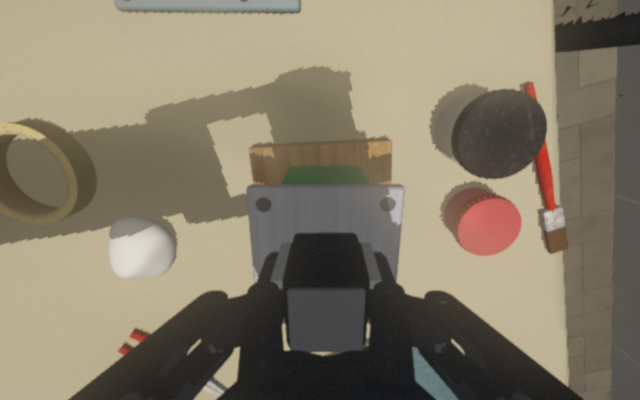

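White foot shows below the rim at (310,265), so the casting is loose and standing on the board. Lifting straight up now.

send_rows(series=[{"tx":0,"ty":0,"tz":-1,"wx":0,"wy":0,"wz":0,"jaw":1},{"tx":0,"ty":0,"tz":-1.5,"wx":0,"wy":0,"wz":0,"jaw":1},{"tx":0,"ty":0,"tz":-1.5,"wx":0,"wy":0,"wz":0,"jaw":1}])

```text
t: 9.38
tool_pos: [0.5354, 0.0281, 0.1871]
tool_rot: [-2.511, -1.873, 0.012]
contact_force: [-0.3, 0.4, -3.2]
opening: 0.0332
```

```bash
python3 -c "
from h import *
goto([.5385,.028,.27],73.46)"
```

```text
t 9.38 pos [0.5354 0.0281 0.1871] open 0.0332 F [-0.3  0.4 -3.2] q [-0.09 -0.11  1.87  0.    1.4   0.2 ]
yaw x 73.46 zaxis [-0.0112  0.0025 -0.9999]
shift cm [ 0.07  0.2  -8.29]
turn [-0.0115  0.0007 -0.0001]
```

send_rows(series=[{"tx":0,"ty":0.3,"tz":-1.5,"wx":-0.012,"wy":0,"wz":0,"jaw":1},{"tx":0,"ty":0.1,"tz":-1.5,"wx":-0.006,"wy":0,"wz":0,"jaw":1},{"tx":0,"ty":0.1,"tz":-1.5,"wx":-0.004,"wy":0,"wz":0,"jaw":1}])

```text
t: 9.75
tool_pos: [0.541, 0.0266, 0.2366]
tool_rot: [2.509, 1.872, 0.013]
contact_force: [-0.1, 0.1, -2.7]
opening: 0.0329
```

```bash
python3 -c "
from h import *
goto([.5385,.028,.27],73.46)"
```

```text
t 9.75 pos [0.541  0.0266 0.2366] open 0.0329 F [-0.1  0.1 -2.7] q [-0.09 -0.15  1.82 -0.    1.46  0.2 ]
yaw x 73.45 zaxis [ 0.0135 -0.0043 -0.9999]
shift cm [ 0.06 -0.23 -3.35]
turn [ 0.0142  0.0003 -0.0001]
```

send_rows(series=[{"tx":0,"ty":0,"tz":-1.5,"wx":0,"wy":0,"wz":0,"jaw":1},{"tx":0,"ty":0,"tz":-2.5,"wx":0,"wy":0,"wz":0,"jaw":1},{"tx":0,"ty":0,"tz":-2.5,"wx":0,"wy":0,"wz":0,"jaw":1},{"tx":0,"ty":0,"tz":0,"wx":0,"wy":0,"wz":0,"jaw":1}])

```text
t: 10.25
tool_pos: [0.5406, 0.0269, 0.3078]
tool_rot: [2.507, 1.87, 0.018]
contact_force: [0.3, -1.0, -3.7]
opening: 0.0329
```

```bash
python3 -c "
from h import *
goto([.5334,-.2886,.28],73.46)
cv2.imwrite('pics/s8.png',cv2.resize(ctrl.get_image('side')[100:280,240:420,::-1],None,fx=3.3,fy=3.3))"
```

```text
t 10.25 pos [0.5406 0.0269 0.3078] open 0.0329 F [ 0.3 -1.  -3.7] q [-0.09 -0.19  1.74 -0.    1.58  0.2 ]
yaw x 73.46 zaxis [ 0.0175 -0.0046 -0.9998]
shift cm [-30.45   8.24   2.91]
turn [ 0.0181 -0.0006 -0.    ]
```

View pics/s8.png

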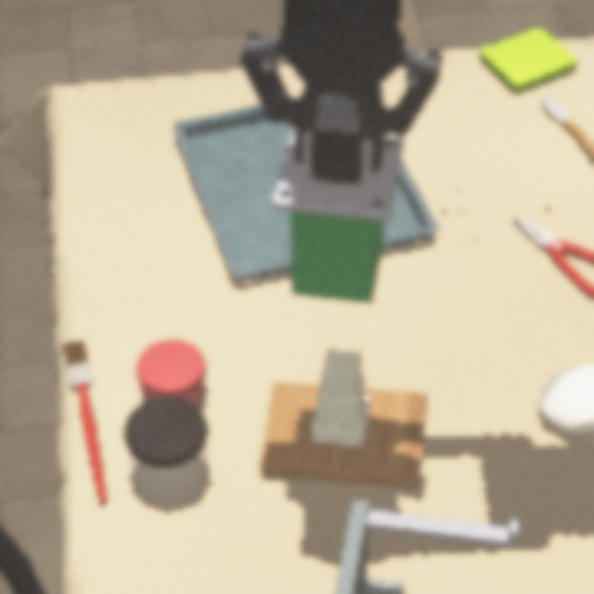

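The casting stands upright on the board at (342,400), clear of the mould. Moving to the tray.

send_rows(series=[{"tx":-3,"ty":0.8,"tz":-0.5,"wx":0.009,"wy":0,"wz":0,"jaw":1},{"tx":-5,"ty":1.4,"tz":0,"wx":0,"wy":0,"wz":0,"jaw":1},{"tx":-5,"ty":1.4,"tz":0,"wx":0,"wy":0,"wz":0,"jaw":1},{"tx":-5,"ty":1.4,"tz":0,"wx":0,"wy":0,"wz":0,"jaw":1},{"tx":-5,"ty":1.4,"tz":0,"wx":0,"wy":0,"wz":0,"jaw":1}])

```text
t: 10.92
tool_pos: [0.5336, -0.2138, 0.302]
tool_rot: [-2.506, -1.885, 0.003]
contact_force: [0.6, -0.7, -3.0]
opening: 0.0334
```

send_rows(series=[{"tx":-4,"ty":1,"tz":0,"wx":0,"wy":0,"wz":0,"jaw":1},{"tx":-2.5,"ty":0.6,"tz":0,"wx":0,"wy":0,"wz":0,"jaw":1},{"tx":0,"ty":0,"tz":0,"wx":0,"wy":0,"wz":0,"jaw":1}])

```text
t: 11.3
tool_pos: [0.5279, -0.2855, 0.2946]
tool_rot: [-2.503, -1.872, 0.009]
contact_force: [-0.2, 0.8, -4.0]
opening: 0.033
```

```bash
python3 -c "
from h import *
goto([.5334,-.2886,.17],73.46)"
```

```text
t 11.3 pos [ 0.5279 -0.2855  0.2946] open 0.033 F [-0.2  0.8 -4. ] q [-0.62 -0.02  1.6  -0.    1.58 -0.33]
yaw x 73.58 zaxis [-0.0142  0.0093 -0.9999]
shift cm [-0.21  0.82 12.45]
turn [-0.0162 -0.0049  0.0022]
```

send_rows(series=[{"tx":-0.1,"ty":0.3,"tz":2,"wx":-0.016,"wy":-0.005,"wz":0,"jaw":1},{"tx":0,"ty":0,"tz":3.5,"wx":0,"wy":0,"wz":0,"jaw":1},{"tx":0,"ty":0,"tz":3.5,"wx":0,"wy":0,"wz":0,"jaw":1},{"tx":0,"ty":0,"tz":2.5,"wx":0,"wy":0,"wz":0,"jaw":1},{"tx":0,"ty":0,"tz":0,"wx":0,"wy":0,"wz":0,"jaw":1}])

```text
t: 11.92
tool_pos: [0.5283, -0.2811, 0.1705]
tool_rot: [-2.505, -1.879, 0.001]
contact_force: [0.2, 0.5, -4.5]
opening: 0.0333
```

```bash
python3 -c "
from h import *
goto([.5334,-.2886,.117],73.46)
cv2.imwrite('pics/s9.png',cv2.resize(ctrl.get_image('side')[100:280,240:420,::-1],None,fx=3.3,fy=3.3))"
```

```text
t 11.93 pos [ 0.5283 -0.2811  0.1705] open 0.0333 F [ 0.2  0.5 -4.5] q [-0.61  0.05  1.74  0.    1.36 -0.33]
yaw x 73.75 zaxis [-0.0068  0.0077 -0.9999]
shift cm [-0.6   0.74  5.34]
turn [-0.0087 -0.0054  0.005 ]
```

View pics/s9.png

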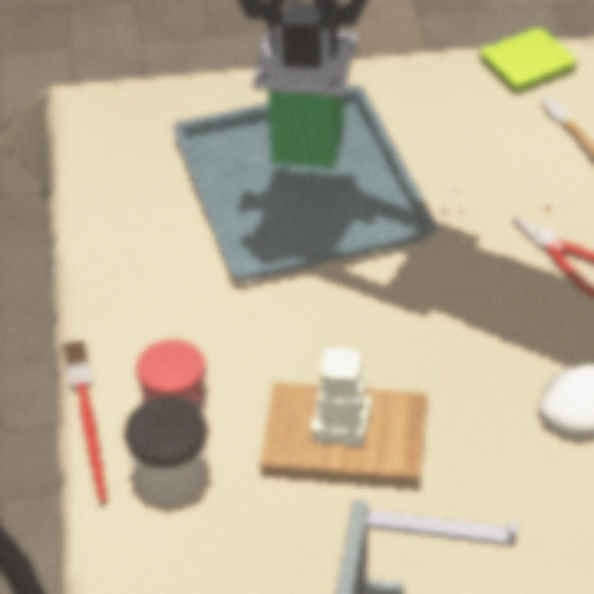

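The mould is over the tray and the casting is upright on the board. Lowering now.

send_rows(series=[{"tx":0,"ty":0.3,"tz":1.5,"wx":-0.009,"wy":-0.005,"wz":0,"jaw":1},{"tx":0,"ty":0,"tz":1.5,"wx":0,"wy":0,"wz":0,"jaw":1},{"tx":0,"ty":0,"tz":0.5,"wx":0,"wy":0,"wz":0,"jaw":1},{"tx":0,"ty":0,"tz":0,"wx":0,"wy":0,"wz":0,"jaw":1}])

```text
t: 12.48
tool_pos: [0.534, -0.283, 0.1383]
tool_rot: [2.506, 1.881, 0.005]
contact_force: [0.2, -0.7, -4.1]
opening: 0.0336
```

```bash
python3 -c "
from h import *
goto([.5334,-.2886,.117],73.46)"
```

```text
t 12.47 pos [ 0.534  -0.283   0.1383] open 0.0336 F [ 0.2 -0.7 -4.1] q [-0.61  0.08  1.76  0.    1.29 -0.33]
yaw x 73.79 zaxis [ 0.0078 -0.0046 -1.    ]
shift cm [-0.55  0.08  2.13]
turn [0.0088 0.0023 0.0058]
```

send_rows(series=[{"tx":0,"ty":0,"tz":0.8,"wx":0.008,"wy":0.002,"wz":0,"jaw":1},{"tx":0,"ty":0,"tz":0.6,"wx":0,"wy":0,"wz":0,"jaw":1}])

```text
t: 12.72
tool_pos: [0.5349, -0.2837, 0.1249]
tool_rot: [2.51, 1.884, 0.001]
contact_force: [0.1, 0.1, -4.1]
opening: 0.0332
```

send_rows(series=[{"tx":0,"ty":0,"tz":0.3,"wx":0,"wy":0,"wz":0,"jaw":1}])

```text
t: 12.85
tool_pos: [0.5348, -0.2837, 0.1215]
tool_rot: [2.511, 1.884, 0.001]
contact_force: [-0.6, 0.9, -3.6]
opening: 0.0331
```

send_rows(series=[{"tx":0,"ty":0,"tz":0.3,"wx":0,"wy":0,"wz":0,"jaw":1}])

```text
t: 12.98
tool_pos: [0.5348, -0.2838, 0.1183]
tool_rot: [2.511, 1.884, 0.001]
contact_force: [-0.0, 1.0, -3.5]
opening: 0.0333
```

send_rows(series=[{"tx":0,"ty":0,"tz":0.2,"wx":0,"wy":0,"wz":0,"jaw":1}])

```text
t: 13.1
tool_pos: [0.5348, -0.2838, 0.1161]
tool_rot: [2.511, 1.884, 0.001]
contact_force: [-4.5, 0.5, 7.0]
opening: 0.0333
```

send_rows(series=[{"tx":0,"ty":0,"tz":0.2,"wx":0,"wy":0,"wz":0,"jaw":1}])

```text
t: 13.22
tool_pos: [0.5349, -0.2841, 0.1161]
tool_rot: [2.511, 1.885, 0.0]
contact_force: [-5.8, 3.1, 11.6]
opening: 0.0336
```

send_rows(series=[{"tx":0,"ty":0,"tz":0,"wx":0,"wy":0,"wz":0,"jaw":0},{"tx":0,"ty":0,"tz":0,"wx":0,"wy":0,"wz":0,"jaw":0},{"tx":0,"ty":0,"tz":0,"wx":0,"wy":0,"wz":0,"jaw":0},{"tx":0,"ty":0,"tz":0,"wx":0,"wy":0,"wz":0,"jaw":0}])

```text
t: 13.72
tool_pos: [0.5368, -0.2853, 0.1189]
tool_rot: [2.506, 1.881, 0.003]
contact_force: [-0.0, 0.6, -0.2]
opening: 0.0851
```

send_rows(series=[{"tx":0,"ty":0,"tz":-1,"wx":0,"wy":0,"wz":0,"jaw":0},{"tx":0,"ty":0,"tz":-2,"wx":0,"wy":0,"wz":0,"jaw":0},{"tx":0,"ty":0,"tz":-3,"wx":0,"wy":0,"wz":0,"jaw":0},{"tx":0,"ty":0,"tz":-4,"wx":0,"wy":0,"wz":0,"jaw":0},{"tx":0,"ty":0,"tz":-4,"wx":0,"wy":0,"wz":0,"jaw":0}])

```text
t: 14.35
tool_pos: [0.5347, -0.2837, 0.2639]
tool_rot: [2.509, 1.883, 0.001]
contact_force: [0.5, -0.8, -0.4]
opening: 0.085
```

send_rows(series=[{"tx":-2,"ty":0,"tz":-2,"wx":0,"wy":0,"wz":0,"jaw":0},{"tx":-4,"ty":0,"tz":0,"wx":0,"wy":0,"wz":0,"jaw":0},{"tx":-2,"ty":0,"tz":0,"wx":0,"wy":0,"wz":0,"jaw":0},{"tx":0,"ty":0,"tz":0,"wx":0,"wy":0,"wz":0,"jaw":0},{"tx":0,"ty":0,"tz":0,"wx":0,"wy":0,"wz":0,"jaw":0}])

```text
t: 14.98
tool_pos: [0.512, -0.3655, 0.2918]
tool_rot: [2.503, 1.878, 0.005]
contact_force: [-0.5, 0.3, -0.3]
opening: 0.0855
```

```bash
python3 -c "
from h import *
goto(None)
cv2.imwrite('pics/s10.png',cv2.resize(ctrl.get_image('side')[100:280,240:420,::-1],None,fx=3.3,fy=3.3))
cv2.imwrite('pics/w10.png',ctrl.get_image('wrist')[:,:,::-1])"
```

```text
t 14.97 pos [ 0.512  -0.3655  0.2918] open 0.0855 F [-0.5  0.3 -0.3] q [-0.74  0.03  1.55  0.    1.54 -0.46]
yaw x 73.76 zaxis [ 0.0105 -0.0083 -0.9999]
```

View pics/s10.png

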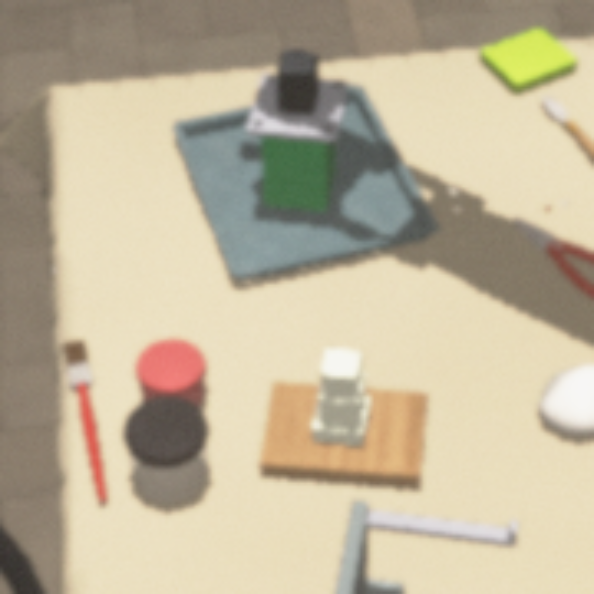

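View pics/w10.png

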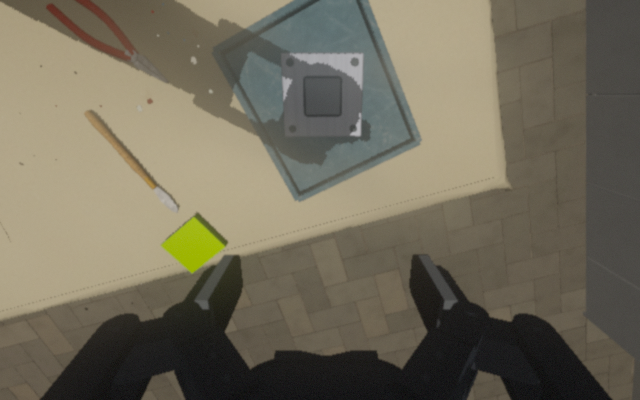

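The mould stands flat in the tray (side crop (297,170), wrist (322,95)), near its centre. The casting stands on the board at (342,400), the pots haven't moved, and the arm is clear.

```bash
python3 -c "
from h import *
print(ctrl.finish_job()); goto(None)"
```

```text
the job is handed in; nothing more can be done
None
the job is handed in; nothing more can be done
```

The job is done and handed in at about 15 s of the 54 s allowed; the hand-in reports no verdict. I lifted the mould out of the fork by its grip and rapped it on the board. I then lifted it off the loose casting, stood it in the tray near the centre, and let go.

**Last checks:**
- **Casting:** it came loose on one hard rap. The lifted weight fell from 6.1 N to 4.0 N, which matches the casting's 0.2 kg. In the last side picture it stands upright, about the middle of the board.
- **Mould:** it stands mouth down and looks flat in the tray. I felt the tray floor at a TCP height of 0.116 m, about where I expected it.
- **Paint pots and arm:** both pots look unmoved. The open gripper is clear of everything, and the force reading is about zero.

**What didn't go to plan:**
- My first try at a rap stopped short of the board, so I pressed the rim down gently (about 12 N) before the real rap.
- The real rap was harder than I meant: the wrist read 88 N against the limit of 120 N. The mould slid about 4–5 mm in the grip. I allowed for that when lowering it into the tray.
- My two estimates of the board's centre, from the top and wrist cameras, differed by about 5 mm. I used a point between them, and the difference was small for the room available.

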